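Lens barrels from the test rail to the assembly tray in reverse order

TASK

The four lens barrels stand on the metal test rail in the order in which they were tested; the last tested is fitted first, so move them to the grey assembly tray in reverse order. The barrel at the left end of the rail goes to the compartment at the right end of the tray, the next one to the compartment beside it, and so on, until each barrel stands upright on the floor of its own compartment.

Things in the scene. Friction and masses are not known exactly. Their poses are not given: they have to be found in the camera images.
- barrel_tall: Tall black lens barrel, 66 mm high: shaft 34 mm in diameter up to 48 mm, front collar 40 mm in diameter from 51 to 66 mm, large dark front glass. Origin: centre of the underside, z up the barrel's axis; round, so its yaw does not matter. Between 50 and 120 g; it stands upright.
- barrel_flared: Black wide-angle lens barrel, 58 mm high: foot 42 mm in diameter up to 20 mm, waist 32 mm, flared to a broad front collar 54 mm in diameter from 42 to 58 mm, the widest glass. Origin: centre of the underside, z up the barrel's axis; round, so its yaw does not matter. Between 50 and 120 g; it stands upright.
- barrel_squat: Short stout black lens barrel, a plain ridged cylinder 42 mm in diameter and 44 mm high with a small glass. Origin: centre of the underside, z up the barrel's axis; round, so its yaw does not matter. Between 50 and 120 g; it stands upright.
- barrel_flanged: Slim black lens barrel, 58 mm high: shaft 26 mm in diameter from 7 mm up to the top, on a broad foot flange 42 mm in diameter and 7 mm thick. Origin: centre of the underside, z up the barrel's axis; round, so its yaw does not matter. Between 50 and 120 g; it stands upright.
- test_rail: Flat bare-metal bar, 74 x 286 x 8 mm, fixed on a low plywood riser whose top is 70 mm above the bench, with four black rubber nests in a row on top. Origin: centre of its underside; y runs along the row, to the left as the robot sees it; x across the row, away from the robot; z up. Nests at y = -99, -33, +33 and +99 mm. The rail may stand left or right of the tray and is turned by up to 0.3 rad.
- assembly_tray: Shallow grey plastic tray, 70 x 268 x 14 mm, fixed on the same plywood riser (top 70 mm above the bench), with four square compartments in a row, each 58 x 58 mm inside, floor 6 mm above the tray's underside, walls 8 mm high above that floor. Origin: centre of its underside; y runs along the row, to the left as the robot sees it; x across, away from the robot; z up. Compartment centres at x = 0, y = -99, -33, +33 and +99 mm. Turned by up to 0.3 rad.
- nest_a: Black rubber nest, a round dish 58 mm across and 7 mm high, fixed on the test rail (its underside is 8 mm above the rail's underside); inner floor 4 mm above its underside, 48 mm across, lip 3 mm above that floor. The tall barrel stands in it at the start, within 3 mm of its middle. The four nests look alike and stand in any order along the rail. Origin: centre of its underside, axes as the rail's.
- nest_b: Black rubber nest, a round dish 58 mm across and 7 mm high, fixed on the test rail (its underside is 8 mm above the rail's underside); inner floor 4 mm above its underside, 48 mm across, lip 3 mm above that floor. The flared barrel stands in it at the start, within 3 mm of its middle. The four nests look alike and stand in any order along the rail. Origin: centre of its underside, axes as the rail's.
- nest_c: Black rubber nest, a round dish 58 mm across and 7 mm high, fixed on the test rail (its underside is 8 mm above the rail's underside); inner floor 4 mm above its underside, 48 mm across, lip 3 mm above that floor. The squat barrel stands in it at the start, within 3 mm of its middle. The four nests look alike and stand in any order along the rail. Origin: centre of its underside, axes as the rail's.
- nest_d: Black rubber nest, a round dish 58 mm across and 7 mm high, fixed on the test rail (its underside is 8 mm above the rail's underside); inner floor 4 mm above its underside, 48 mm across, lip 3 mm above that floor. The flanged barrel stands in it at the start, within 3 mm of its middle. The four nests look alike and stand in any order along the rail. Origin: centre of its underside, axes as the rail's.
Things that resemble listed ones, but are neither listed nor needed, are in the scene too. What is shaped like the barrel_flanged but red, turquoise or yellow is not meant.

How it is judged (in metres and radians):
At the end, for the whole second after the job is handed in: Every barrel is in the compartment that mirrors its first place (rail place counted from the left = compartment counted from the right): its foot within 14 mm of the compartment's centre along and across the tray, on the compartment floor within 3 mm, upright within 0.1 rad, at rest (below 20 mm/s) (((y of nest_a in the frame of test_rail between -0.109 and -0.089 m and y of barrel_tall in the frame of assembly_tray between 0.085 and 0.113 m) or (y of nest_a in the frame of test_rail between -0.043 and -0.023 m and y of barrel_tall in the frame of assembly_tray between 0.019 and 0.047 m) or (y of nest_a in the frame of test_rail between 0.023 and 0.043 m and y of barrel_tall in the frame of assembly_tray between -0.047 and -0.019 m) or (y of nest_a in the frame of test_rail between 0.089 and 0.109 m and y of barrel_tall in the frame of assembly_tray between -0.113 and -0.085 m)) and x of barrel_tall in the frame of assembly_tray between -0.014 and 0.014 m and z of barrel_tall in the frame of assembly_tray between 0.003 and 0.009 m and angle between each of barrel_tall, barrel_flared, barrel_squat, barrel_flanged's own z axis and vertical below 0.1 rad and linear speed of each of barrel_tall, barrel_flared, barrel_squat, barrel_flanged below 0.02 m/s and ((y of nest_b in the frame of test_rail between -0.109 and -0.089 m and y of barrel_flared in the frame of assembly_tray between 0.085 and 0.113 m) or (y of nest_b in the frame of test_rail between -0.043 and -0.023 m and y of barrel_flared in the frame of assembly_tray between 0.019 and 0.047 m) or (y of nest_b in the frame of test_rail between 0.023 and 0.043 m and y of barrel_flared in the frame of assembly_tray between -0.047 and -0.019 m) or (y of nest_b in the frame of test_rail between 0.089 and 0.109 m and y of barrel_flared in the frame of assembly_tray between -0.113 and -0.085 m)) and x of barrel_flared in the frame of assembly_tray between -0.014 and 0.014 m and z of barrel_flared in the frame of assembly_tray between 0.003 and 0.009 m and ((y of nest_c in the frame of test_rail between -0.109 and -0.089 m and y of barrel_squat in the frame of assembly_tray between 0.085 and 0.113 m) or (y of nest_c in the frame of test_rail between -0.043 and -0.023 m and y of barrel_squat in the frame of assembly_tray between 0.019 and 0.047 m) or (y of nest_c in the frame of test_rail between 0.023 and 0.043 m and y of barrel_squat in the frame of assembly_tray between -0.047 and -0.019 m) or (y of nest_c in the frame of test_rail between 0.089 and 0.109 m and y of barrel_squat in the frame of assembly_tray between -0.113 and -0.085 m)) and x of barrel_squat in the frame of assembly_tray between -0.014 and 0.014 m and z of barrel_squat in the frame of assembly_tray between 0.003 and 0.009 m and ((y of nest_d in the frame of test_rail between -0.109 and -0.089 m and y of barrel_flanged in the frame of assembly_tray between 0.085 and 0.113 m) or (y of nest_d in the frame of test_rail between -0.043 and -0.023 m and y of barrel_flanged in the frame of assembly_tray between 0.019 and 0.047 m) or (y of nest_d in the frame of test_rail between 0.023 and 0.043 m and y of barrel_flanged in the frame of assembly_tray between -0.047 and -0.019 m) or (y of nest_d in the frame of test_rail between 0.089 and 0.109 m and y of barrel_flanged in the frame of assembly_tray between -0.113 and -0.085 m)) and x of barrel_flanged in the frame of assembly_tray between -0.014 and 0.014 m and z of barrel_flanged in the frame of assembly_tray between 0.003 and 0.009 m); the robot touches nothing.
It also fails if it takes over 102 s, if anything falls off the work surface, if the arm or the gripper's body presses on something with over 40 N, if the wrist force passes 120 N, or if a joint passes its speed limit or range.

ROBOT

A 7-joint arm with a two-finger parallel gripper is mounted at the origin on a cart in front of the work surface, level with it; the furniture and walls round the work are solid. World frame = base frame: x ahead of the robot, y to its left, z up, the work surface at z = 0. Lengths are in mm, angles in rad, forces in N, time in s.
With the tool pointing down it reaches from about 350 to 775 mm from the base axis. Payload 3.1 kg.
Tool frame: the origin (TCP) lies on the centre line of the jaws, within the pads' length; the fingertips stand 17 mm ahead of it and the grasp point (between the pads) lies 2 mm behind it; z points along the fingers, y is the line along which they close (so a half turn about z gives the same grasp; the last joint's range is limited). The gripper opens to 85 mm and grips with 20 to 120 N. Pads are 22 mm wide; open, the fingers measure 114 mm over their backs; the gripper's body (76 mm by 85 mm) begins 54 mm behind the grasp point. The pads swing forward as they close: fully open they stand 13 mm farther back than shut.
Start: joints at [-1.27, 0.311, 0.014, 1.512, -0.004, 1.319, -0.027], TCP at [184.842, 518.025, 248.304] pointing down, gripper open.
Joint ranges: [-2.7, 2.7], [-0.3, 1.91], [-1.27, 1.3], [0.12, 2.57], [-1.44, 4.58], [0.2, 2.03], [-3.05, 3.05]. Speed limits (rad/s): [2.79, 2.79, 3.14, 3.14, 3.14, 3.14, 3.14].

INTERFACE

Orientations are given as a unit quaternion [w, x, y, z].
In Python, from bench import bot gives the robot as it stands.
- The arm moves only by the tool arm_command, never from a script. Its argument "moves" is a list of rows, each a list of 2 entries, a list of its own where there are three numbers: the shift along the world's x, y, z in m, then the turn about the world's z in degrees. A call has 1 to 5 rows; each row is the pose to reach, as a shift and turn from the pose commanded when the call began; what a row does not reach only later rows make up. A row lasts 1/10 s, in which the tool goes at most 50 mm and 8.59 degrees, less where a joint would pass 70% of its speed; a pose out of reach is approached as far as the arm can. A call with a gripper value outside its range is refused whole. "grip" is the opening in per cent of the stroke, from 0 (shut) to 100 (fully open), set as the call begins (left out, the last holds). The fingers move at their own pace and stop on an object; the grip force is fixed at half the most. Time passes only in rows, so rows that repeat a pose let the fingers close. It gives the time, the measured TCP pose, the force, the opening and the grip force at its end, in the units of the state.
- bot.observe(): the state, without advancing time (a new reading comes with each control period).
- bot.read_camera(name): name is "scene" or "top" or "wrist"; returns the picture (400x640x3 uint8, red, green, blue); there is no depth.
- bot.camera_model(name): a dict with "fx", "fy", "cx", "cy" (pixels), "origin" and "rotation" of the camera in the world. Camera axes: x right, y up, looking along -z (the intrinsics and any distortion apply to the point x, -y, -z); pixel columns grow to the right and rows downward; lengths in mm; the calibration is good to about 2 mm. The wrist camera is an equidistant fisheye: a pixel r from the principal point sees the ray r / f radians off the axis. A picture is of the moment at which its call begins: read the wrist's pose just before it. camera_model takes no time and is no camera call; for the wrist camera it gives the pose at the moment of the call.
- bot.sign_off(): hands the job in; it is judged then, once.
The state is a dict: "t": time; "joint_positions": joint angles; "joint_velocities": joint speeds; "joint_torque": joint torques, N m; "position": TCP position; "eef_rot": TCP orientation; "force": force on the tool from outside, world axes, zero at the start; "torque": the same for the moment, N m; "opening": finger opening in mm; "gripper_force": force on a finger pad.
Only numpy, scipy, OpenCV 4.12 (cv2) and the standard library are available. Lean on these libraries where they do the work, as an engineer would, in place of code of your own. Each camera call takes 0.05 s, during which the arm holds its last target. There are 200 camera calls.

## Working session

There is one attempt and no reset: what is moved stays moved. The work goes in short steps, Python scripts to look and compute and a tool call to move; the robot and the scene stay as the last step left them, time stands still between calls to the robot, and variables do not carry over. Pictures are saved under pics/ and viewed, at most 14 in all, crops included, and the job is handed in when it is done.

Besides the shell and the picture viewer there is one more tool, called as name([rows], argument=value, ...), one row to a line, values as JSON. arm_command: Moves the arm, as the interface text tells. Its arguments: {"type":"object","properties":{"moves":{"type":"array","items":{"type":"array"}},"grip":{"type":"number"}},"required":["moves"]}

```bash
mkdir -p pics
python3 - <<'E'
from bench import bot
import cv2
for n in ("scene","top"):
    im=bot.read_camera(n); cv2.imwrite(f"pics/{n}0.png",im[:,:,::-1]); print(n,bot.camera_model(n))
s=bot.observe(); print(s)
E
```

```text
scene {'fx': 493.61495124009883, 'fy': 493.61495124009883, 'cx': 314.4837151664668, 'cy': 196.26844045801707, 'origin': array([-431.59252815, -638.98232749, 1059.47377626]), 'rotation': array([ 0.80608203,  0.34445501, -0.18917384, -0.44248816])}
top {'fx': 383.5328467846542, 'fy': 383.5328467846542, 'cx': 318.5015431160192, 'cy': 202.1163988043604, 'origin': array([ 365.85277974,  -75.94823803, 1090.31867069]), 'rotation': array([ 0.7077888 ,  0.03591892, -0.03030768, -0.70485905])}
{'t': 0.1, 'joint_positions': array([-1.26971422,  0.31165401,  0.01393586,  1.51284801, -0.00440053,
        1.31921525, -0.02721733]), 'joint_velocities': array([-0.00057624, -0.00281418,  0.00069085, -0.00491541, -0.00194468,
        0.001133  , -0.00129399]), 'joint_torque': array([ 8.97548543e-04, -3.80849218e+01,  1.46825588e-01, -2.31240052e+01,
        1.22851171e-02,  8.09142482e-03,  6.20963334e-06]), 'position': array([184.61444706, 517.45176561, 247.34463435]), 'eef_rot': array([-1.43743382e-04,  1.70497096e-01,  9.85357622e-01, -1.03706106e-03]), 'force': array([ 0.36861632,  0.05990387, -0.54960117]), 'torque': array([-0.01811059,  0.00765399, -0.03003869]), 'gripper_force': 0.0, 'opening': 85.33956141665807}
```

View pics/scene0.png

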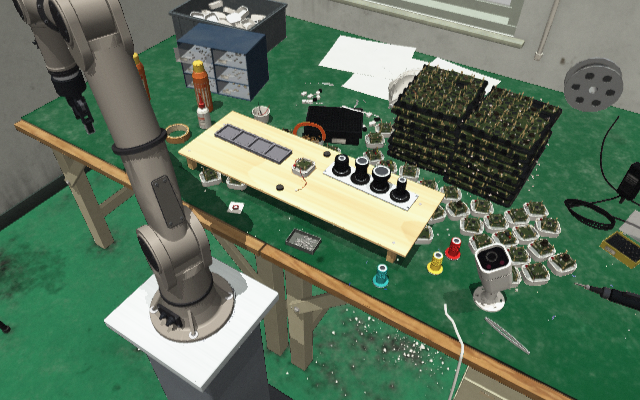

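View pics/top0.png

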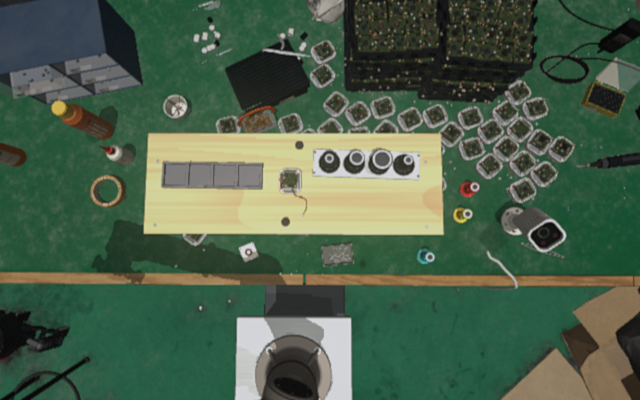

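The top view shows the tray at (162–263, 163–189) and the rail at (313–420, 150–180) with four black barrels at about (329,160), (355,159), (380,160) and (404,163). The look-alikes are red (469,187), yellow (462,214) and turquoise (426,256), none of them black or on the rail, so I exclude all three. Next is a close crop of both.

```bash
cat > h.py <<'E'
import numpy as np
from scipy.spatial.transform import Rotation as R
def rot(m): q=m["rotation"]; return R.from_quat([q[1],q[2],q[3],q[0]]).as_matrix()
def ray(m,u,v,fish=False):
    x=(u-m["cx"])/m["fx"]; y=(v-m["cy"])/m["fy"]
    if fish:
        r=np.hypot(x,y)+1e-12; d=np.array([np.sin(r)*x/r,-np.sin(r)*y/r,-np.cos(r)])
    else: d=np.array([x,-y,-1.])
    return rot(m)@d
def at_z(m,u,v,z,fish=False):
    d=ray(m,u,v,fish); return m["origin"]+d*(z-m["origin"][2])/d[2]
def proj(m,p,fish=False):
    c=rot(m).T@(np.array(p)-m["origin"]); c=np.array([c[0],-c[1],-c[2]])
    if fish:
        rr=np.hypot(c[0],c[1]); th=np.arctan2(rr,c[2]); return m["cx"]+m["fx"]*th*c[0]/rr, m["cy"]+m["fy"]*th*c[1]/rr
    return m["cx"]+m["fx"]*c[0]/c[2], m["cy"]+m["fy"]*c[1]/c[2]
E
python3 - <<'E'
import cv2, numpy as np
a=cv2.imread("pics/top0.png"); 
c=cv2.resize(a[140:200,305:430],None,fx=6.4,fy=6.4,interpolation=cv2.INTER_CUBIC)[:300]
b=cv2.resize(a[155:200,155:280],None,fx=6.4,fy=6.4,interpolation=cv2.INTER_CUBIC)
cv2.imwrite("pics/c1.png",np.vstack([c,b])[:600])
E
```

```text
(no output)
```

View pics/c1.png

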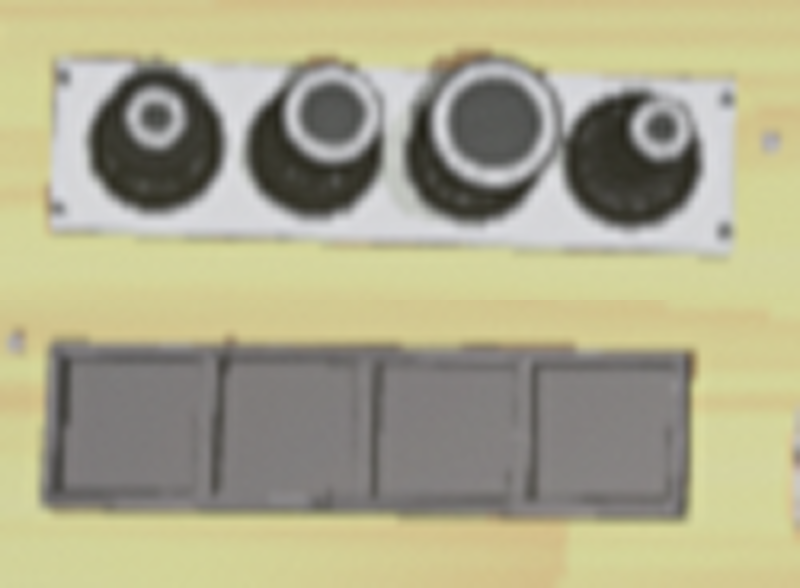

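Run:
```python
import cv2, numpy as np
from bench import bot
from h import *
m=bot.camera_model("top")
def fit(c,z,name,L,W):
    P=np.array([at_z(m,u,v,z)[:2] for u,v in c]); print(name,P.round(1).tolist())
    ce=P.mean(0); y=(P[0]+P[3]-P[1]-P[2]); y/=np.linalg.norm(y)
    yaw=np.arctan2(-y[0],y[1]); x=np.array([y[1],-y[0]])
    print(ce,yaw,np.linalg.norm(P[0]-P[1]),np.linalg.norm(P[3]-P[2]),np.linalg.norm(P[0]-P[3]),np.linalg.norm(P[1]-P[2]))
    for k in (99,33,-33,-99): print(k,(ce+y*k).round(1))
f=6.4
fit([(305+x/f,140+y/f) for x,y in [(55,57),(735,77),(730,255),(50,232)]],78,"rail",286,74)
fit([(155+x/f,155+(y-300)/f) for x,y in [(52,345),(693,352),(686,517),(44,508)]],84,"tray",268,70)
for n,x,y,z in (("l1",155,117,125),("l2",333,114,147),("l3",493,122,139),("l4",660,128,139)):
    print(n,at_z(m,305+x/f,140+y/f,z).round(1))
a=cv2.imread("pics/scene0.png"); cv2.imwrite("pics/c2.png",cv2.resize(a[135:215,310:430],None,fx=6.4,fy=6.4,interpolation=cv2.INTER_CUBIC))
```

```text
rail [[604.5, -53.9], [596.7, -338.5], [521.5, -334.9], [530.2, -52.2]]
[ 563.23612139 -194.88583225] -0.029065106905334582 284.78644518444236 282.88592965632324 74.27676068424473 75.33400605963482
99 [566.1 -95.9]
33 [ 564.2 -161.9]
-33 [ 562.3 -227.9]
-99 [ 560.4 -293.8]
tray [[566.3, 347.6], [564.2, 79.8], [495.0, 81.5], [497.8, 348.0]]
[530.80958536 214.24495408] -0.009331015083584485 267.79719343338655 266.56169969012575 68.55200979919434 69.23099688450094
99 [531.7 313.2]
33 [531.1 247.2]
-33 [530.5 181.2]
-99 [529.9 115.2]
l1 [569.1 -94.9 125. ]
l2 [ 565.9 -163.9  147. ]
l3 [ 564.6 -227.5  139. ]
l4 [ 562.4 -292.9  139. ]
```

View pics/c2.png

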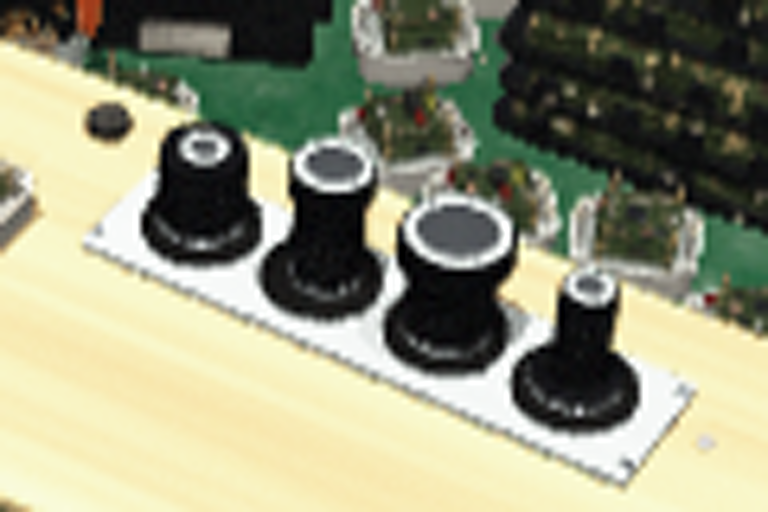

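The crop confirms the rail order from the left: squat, tall, flared, flanged, all black. That maps squat to tray (530,115), tall to (530.5,181), flared to (531,247) and flanged to (532,313). Rail floor is z 82 and tray floor z 76. I'll grip across the row (tool y along world x), which needs a turn of −72°.

arm_command([
  [[0.0255,-0.0409,0],-4.8],
  [[0.051,-0.0818,0],-9.6],
  [[0.0765,-0.1227,0],-14.4],
  [[0.102,-0.1636,0],-19.2],
  [[0.1275,-0.2045,0],-24],
], grip=100)

```text
t: 0.6
position: [312.8, 311.5, 247.9]
eef_rot: [-0.0, 0.373, 0.928, -0.0]
force: [0.3, 0.3, 0.4]
opening: 85.6
gripper_force: 0.0
```

arm_command([
  [[0.0255,-0.0409,0],-4.8],
  [[0.051,-0.0818,0],-9.6],
  [[0.0765,-0.1227,0],-14.4],
  [[0.102,-0.1636,0],-19.2],
  [[0.1275,-0.2045,0],-24],
])

```text
t: 1.1
position: [440.2, 107.2, 248.2]
eef_rot: [-0.0, 0.558, 0.83, 0.0]
force: [0.7, 1.1, -0.1]
opening: 85.5
gripper_force: 0.0
```

arm_command([
  [[0.0255,-0.0409,0],-4.8],
  [[0.051,-0.0818,0],-9.6],
  [[0.0765,-0.1227,0],-14.4],
  [[0.102,-0.1636,0],-19.2],
  [[0.1275,-0.2045,0],-24],
])

```text
t: 1.6
position: [567.9, -96.7, 247.9]
eef_rot: [-0.0, 0.718, 0.696, -0.0]
force: [-0.0, 0.2, 0.8]
opening: 85.7
gripper_force: 0.0
```

arm_command([
  [[0,0,0],0],
  [[0,0,0],0],
  [[0,0,0],0],
])

```text
t: 1.9
position: [566.9, -93.8, 247.7]
eef_rot: [-0.001, 0.716, 0.698, 0.0]
force: [-0.1, 0.5, -0.4]
opening: 85.5
gripper_force: 0.0
```

Run:
```python
from bench import bot
import cv2
from h import *
m=bot.camera_model("wrist"); im=bot.read_camera("wrist"); cv2.imwrite("pics/w0.png",im[:,:,::-1]); print(m); s=bot.observe(); print(s["position"],s["joint_positions"])
for n,p in dict(squat=(567.5,-95.5,126),tall=(565,-163,148),flared=(563.5,-227.5,140),flanged=(561.5,-293,140),tcp=(567.5,-95.5,229)).items(): print(n,proj(m,p,True))
```

```text
{'fx': 309.70691628693146, 'fy': 309.70691628693146, 'cx': 317.8266379230199, 'cy': 198.26167894861496, 'origin': array([571.1267162 , -18.72459424, 373.64355533]), 'rotation': array([ 0.98914287, -0.14638865,  0.00260947, -0.01264627])}
[567.02134178 -93.38150464 248.0267232 ] [-0.33206593  0.41145969  0.66782703  1.45953741 -0.2575637   1.3601753
  0.32358892]
squat (np.float64(316.2922884225672), np.float64(200.42921154088972))
tall (np.float64(315.3964838100951), np.float64(283.5367323624452))
flared (np.float64(315.8879358964703), np.float64(333.18917094008884))
flanged (np.float64(315.81913678435956), np.float64(375.29506921688267))
tcp (np.float64(315.0962311828287), np.float64(258.4853995491219))
```

View pics/w0.png

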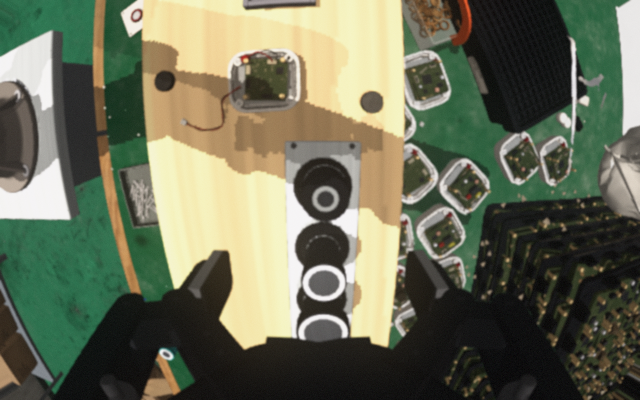

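The wrist view shows the squat ring at (324,198), tall at (324,283) and flared at (324,330). That puts them about 3 mm further in +x than planned, so I'll correct by that and descend.

arm_command([
  [[0.003,0.001,-0.03],0],
  [[0.003,0.001,-0.065],0],
  [[0.003,0.001,-0.1],0],
  [[0.003,0.001,-0.125],0],
  [[0.003,0.001,-0.137],0],
])

```text
t: 2.45
position: [568.4, -91.6, 108.9]
eef_rot: [-0.002, 0.716, 0.698, -0.001]
force: [0.1, 0.1, -0.1]
opening: 85.4
gripper_force: 0.0
```

arm_command([
  [[0,0,0],0],
  [[0,0,0],0],
  [[0,0,0],0],
  [[0,0,0],0],
  [[0,0,0],0],
], grip=0)

```text
t: 2.95
position: [572.1, -94.9, 113.6]
eef_rot: [0.002, 0.717, 0.697, 0.002]
force: [-0.1, -0.2, 6.5]
opening: 39.3
gripper_force: 60.7
```

arm_command([
  [[0,0,0],0],
  [[0,0,0],0],
  [[0,0,0],0],
  [[0,0,0],0],
  [[0,0,0],0],
])

```text
t: 3.45
position: [572.1, -94.8, 113.6]
eef_rot: [0.002, 0.717, 0.697, 0.002]
force: [-0.1, 0.9, 6.3]
opening: 39.6
gripper_force: 60.7
```

arm_command([
  [[0,0,0.01],0],
  [[0,0,0.035],0],
  [[0,0,0.07],0],
  [[-0.004,0.02,0.095],0],
  [[-0.011,0.06,0.1],0],
])

```text
t: 3.95
position: [561.2, -39.8, 215.9]
eef_rot: [0.004, 0.72, 0.694, 0.001]
force: [0.7, 0.7, -0.6]
opening: 39.6
gripper_force: 60.5
```

arm_command([
  [[-0.009,0.045,0],0],
  [[-0.018,0.09,0],0.5],
  [[-0.025,0.13,0],1],
  [[-0.028,0.148,0],1],
  [[-0.028,0.15,0],1],
])

```text
t: 4.45
position: [530.2, 120.0, 211.2]
eef_rot: [-0.001, 0.708, 0.706, 0.0]
force: [0.0, -1.4, -0.8]
opening: 39.7
gripper_force: 60.5
```

arm_command([
  [[0,0,-0.03],0],
  [[0,0,-0.065],0],
  [[0,0,-0.085],0],
  [[0,0,-0.091],0],
  [[0,0,-0.091],0],
])

```text
t: 4.95
position: [531.2, 113.6, 120.0]
eef_rot: [0.0, 0.712, 0.702, -0.001]
force: [0.1, -0.9, 0.3]
opening: 39.5
gripper_force: 60.5
```

Run:
```python
from bench import bot
import cv2,numpy as np
m=bot.camera_model("wrist"); im=bot.read_camera("wrist")[:,:,::-1]; s=bot.read_camera("scene")[:,:,::-1]
print(bot.observe()["position"])
a=cv2.resize(im[100:400,120:520],(560,420)); b=cv2.resize(s[100:190,200:320],(560,420),interpolation=cv2.INTER_CUBIC)
cv2.imwrite("pics/p1.png",cv2.resize(np.hstack([a,b]),(800,300)))
```

```text
[532.66679602 114.55122324 121.71670114]
```

View pics/p1.png

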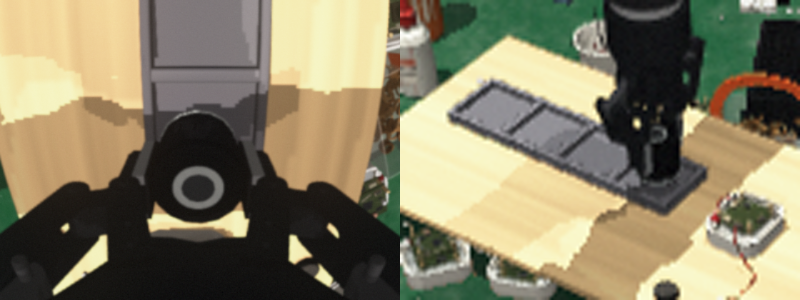

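The squat barrel is centred over the rightmost compartment. Now the final lowering, in slow steps.

arm_command([
  [[0,0,-0.006],0],
  [[0,0,-0.01],0],
  [[0,0,-0.0125],0],
  [[0,0,-0.0125],0],
])

```text
t: 5.45
position: [531.4, 115.6, 107.8]
eef_rot: [0.0, 0.711, 0.703, 0.0]
force: [-0.2, -0.3, -1.1]
opening: 39.3
gripper_force: 60.6
```

arm_command([
  [[0,0,-0.001],0],
  [[0,0,-0.0015],0],
  [[0,0,-0.0015],0],
])

```text
t: 5.75
position: [531.4, 115.6, 107.6]
eef_rot: [-0.0, 0.711, 0.703, 0.0]
force: [-2.1, -0.5, 6.7]
opening: 39.8
gripper_force: 61.1
```

arm_command([
  [[0,0,0],0],
  [[0,0,0],0],
  [[0,0,0],0],
  [[0,0,0],0],
  [[0,0,0],0],
], grip=100)

```text
t: 6.25
position: [531.3, 115.5, 106.1]
eef_rot: [-0.0, 0.711, 0.703, -0.0]
force: [-0.3, -0.5, -0.3]
opening: 85.5
gripper_force: 0.0
```

arm_command([
  [[0,0,0.02],0],
  [[0,0,0.05],0],
  [[0,0,0.09],0],
  [[0,0,0.125],0],
  [[0,0,0.14],0],
])

```text
t: 6.75
position: [533.2, 115.5, 250.2]
eef_rot: [0.002, 0.711, 0.703, 0.003]
force: [-0.1, -0.7, -0.2]
opening: 85.4
gripper_force: 0.0
```

arm_command([
  [[0.005,-0.04,0],0],
  [[0.011,-0.08,0],-0.2],
  [[0.017,-0.12,0],-0.5],
  [[0.022,-0.16,0],-0.7],
  [[0.028,-0.2,0],-1],
])

```text
t: 7.25
position: [559.3, -85.9, 246.3]
eef_rot: [-0.0, 0.717, 0.697, 0.0]
force: [1.2, -0.0, 1.0]
opening: 85.3
gripper_force: 0.0
```

arm_command([
  [[0.005,-0.035,0],0],
  [[0.008,-0.065,0],0],
  [[0.009,-0.079,0],0],
  [[0.009,-0.079,0],0],
  [[0.009,-0.079,0],0],
])

```text
t: 7.75
position: [568.6, -161.5, 246.0]
eef_rot: [-0.001, 0.717, 0.698, 0.001]
force: [-0.3, 0.9, -0.3]
opening: 85.6
gripper_force: 0.0
```

Run:
```python
from bench import bot
import cv2,numpy as np
m=bot.camera_model("wrist"); im=bot.read_camera("wrist")[:,:,::-1]; s=bot.read_camera("scene")[:,:,::-1]
print(bot.observe()["position"])
a=im[100:400,120:520]; b=cv2.resize(s[100:190,200:320],(400,300),interpolation=cv2.INTER_CUBIC)
cv2.imwrite("pics/p2.png",np.hstack([a,b]))
```

```text
[ 568.89270056 -160.52311191  246.10187983]
```

View pics/p2.png

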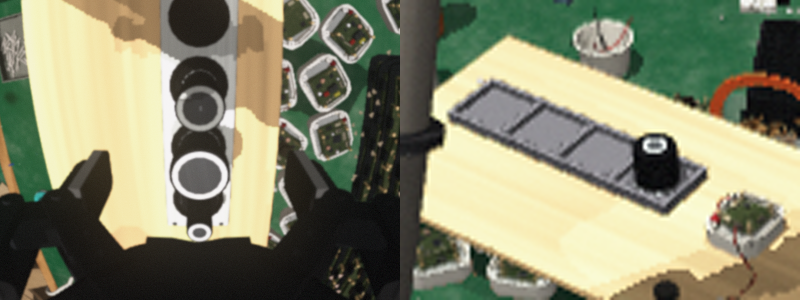

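Squat is upright in its compartment, and the tall ring sits centred between the fingers. I'll descend to grip tall's collar.

arm_command([
  [[0,0,-0.03],0],
  [[0,0,-0.065],0],
  [[0,0,-0.09],0],
  [[0,0,-0.105],0],
  [[0,0,-0.108],0],
])

```text
t: 8.35
position: [567.3, -160.2, 135.9]
eef_rot: [-0.002, 0.716, 0.698, -0.001]
force: [0.7, 0.7, -0.4]
opening: 85.5
gripper_force: 0.0
```

arm_command([
  [[0,0,0],0],
  [[0,0,0],0],
])

```text
t: 8.55
position: [569.3, -163.0, 139.6]
eef_rot: [0.001, 0.717, 0.697, 0.001]
force: [0.5, 0.1, 0.7]
opening: 85.4
gripper_force: 0.0
```

arm_command([
  [[0,0,0],0],
  [[0,0,0],0],
  [[0,0,0],0],
  [[0,0,0],0],
  [[0,0,0],0],
], grip=0)

```text
t: 9.05
position: [568.8, -163.7, 139.2]
eef_rot: [0.001, 0.717, 0.697, 0.0]
force: [-0.7, -0.5, 4.1]
opening: 38.2
gripper_force: 59.8
```

arm_command([
  [[0,0,0],0],
  [[0,0,0],0],
  [[0,0,0],0],
])

```text
t: 9.35
position: [568.8, -163.7, 139.1]
eef_rot: [0.001, 0.717, 0.697, 0.0]
force: [-0.3, -0.4, 5.7]
opening: 37.9
gripper_force: 60.0
```

arm_command([
  [[0,0,0.01],0],
  [[0,0,0.035],0],
  [[0,0,0.07],0],
  [[-0.004,0.02,0.095],0],
  [[-0.008,0.06,0.1],0],
])

```text
t: 9.85
position: [561.1, -108.9, 242.2]
eef_rot: [0.004, 0.72, 0.694, 0.001]
force: [0.9, -0.2, -0.4]
opening: 37.7
gripper_force: 60.3
```

arm_command([
  [[-0.005,0.045,0],0],
  [[-0.01,0.09,0],0.2],
  [[-0.014,0.135,0],0.5],
  [[-0.018,0.18,0],0.8],
  [[-0.022,0.22,0],1],
])

```text
t: 10.35
position: [537.4, 119.2, 238.1]
eef_rot: [-0.001, 0.71, 0.704, -0.0]
force: [1.5, -0.3, -1.4]
opening: 38.3
gripper_force: 60.3
```

arm_command([
  [[-0.004,0.035,0],0],
  [[-0.006,0.056,0],0],
  [[-0.0065,0.065,0],0],
  [[-0.0065,0.065,0],0],
  [[-0.0065,0.065,0],0],
])

```text
t: 10.85
position: [532.2, 179.3, 238.3]
eef_rot: [0.001, 0.712, 0.702, -0.001]
force: [0.2, 0.8, -0.1]
opening: 38.1
gripper_force: 60.3
```

arm_command([
  [[0,0,-0.03],0],
  [[0,0,-0.065],0],
  [[0,0,-0.083],0],
  [[0,0,-0.089],0],
  [[0,0,-0.089],0],
])

```text
t: 11.35
position: [531.9, 179.5, 149.0]
eef_rot: [0.0, 0.712, 0.702, -0.001]
force: [-0.0, 0.2, 0.3]
opening: 38.2
gripper_force: 60.3
```

Run:
```python
from bench import bot
import cv2,numpy as np
m=bot.camera_model("wrist"); im=bot.read_camera("wrist")[:,:,::-1]; s=bot.read_camera("scene")[:,:,::-1]
print(bot.observe()["position"])
a=im[100:400,120:520]; b=cv2.resize(s[100:190,200:320],(400,300),interpolation=cv2.INTER_CUBIC)
cv2.imwrite("pics/p3.png",np.hstack([a,b]))
```

```text
[533.11609115 180.61316858 150.65992252]
```

View pics/p3.png

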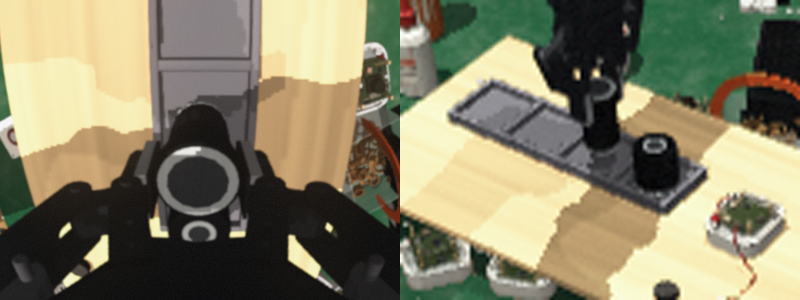

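Tall is above the second compartment from the right. Lowering.

arm_command([
  [[0,0,-0.008],0],
  [[0,0,-0.013],0],
  [[0,0,-0.016],0],
  [[0,0,-0.016],0],
])

```text
t: 11.85
position: [531.8, 181.6, 133.3]
eef_rot: [-0.0, 0.711, 0.703, -0.0]
force: [0.1, -0.3, -0.4]
opening: 38.1
gripper_force: 60.3
```

arm_command([
  [[0,0,-0.001],0],
  [[0,0,-0.0015],0],
  [[0,0,-0.0015],0],
])

```text
t: 12.15
position: [532.0, 181.7, 133.1]
eef_rot: [-0.0, 0.711, 0.703, 0.001]
force: [-2.8, -0.7, 6.5]
opening: 38.3
gripper_force: 60.9
```

arm_command([
  [[0,0,0],0],
  [[0,0,0],0],
  [[0,0,0],0],
  [[0,0,0],0],
  [[0,0,0],0],
], grip=100)

```text
t: 12.65
position: [531.8, 181.5, 131.6]
eef_rot: [0.0, 0.711, 0.703, -0.0]
force: [-0.6, 0.8, 0.1]
opening: 85.7
gripper_force: 0.0
```

arm_command([
  [[0,0,0.02],0],
  [[0,0,0.05],0],
  [[0,0,0.085],0],
  [[0,0,0.105],0],
  [[0,0,0.11],0],
])

```text
t: 13.15
position: [533.5, 181.7, 244.7]
eef_rot: [0.001, 0.711, 0.703, 0.003]
force: [0.1, -0.2, -0.1]
opening: 85.3
gripper_force: 0.0
```

arm_command([
  [[0.004,-0.04,0],0],
  [[0.007,-0.08,0],-0.2],
  [[0.01,-0.12,0],-0.5],
  [[0.014,-0.16,0],-0.7],
  [[0.017,-0.2,0],-1],
])

```text
t: 13.65
position: [548.1, -19.8, 240.4]
eef_rot: [-0.001, 0.717, 0.697, -0.001]
force: [1.0, -0.2, 0.6]
opening: 85.5
gripper_force: 0.0
```

arm_command([
  [[0.004,-0.042,0],0],
  [[0.008,-0.084,0],0],
  [[0.012,-0.125,0],0],
  [[0.016,-0.165,0],0],
  [[0.018,-0.195,0],0],
])

```text
t: 14.15
position: [565.7, -216.5, 240.2]
eef_rot: [-0.001, 0.718, 0.696, -0.001]
force: [-0.4, -0.1, -0.3]
opening: 85.6
gripper_force: 0.0
```

arm_command([
  [[0,-0.0135,0],0],
  [[0,-0.0135,0],0],
  [[0,-0.0135,0],0],
  [[0,-0.0135,0],0],
])

```text
t: 14.55
position: [567.6, -223.8, 241.4]
eef_rot: [-0.001, 0.716, 0.698, 0.001]
force: [0.0, 0.4, 0.0]
opening: 85.1
gripper_force: 0.0
```

Run:
```python
from bench import bot
import cv2,numpy as np
im=bot.read_camera("wrist")[:,:,::-1]; s=bot.read_camera("scene")[:,:,::-1]
print(bot.observe()["position"])
a=im[100:400,120:520]; b=cv2.resize(s[100:190,200:320],(400,300),interpolation=cv2.INTER_CUBIC)
cv2.imwrite("pics/p4.png",np.hstack([a,b]))
```

```text
[ 567.53330265 -224.46106805  241.73402559]
```

View pics/p4.png

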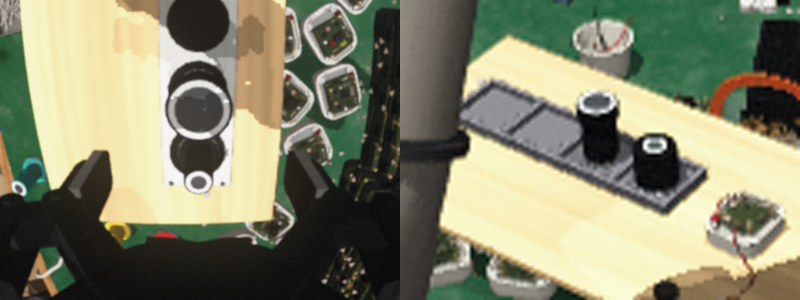

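Tall is upright in the second compartment, and the flared barrel is centred under the jaws at (199,108). Descending to its collar.

arm_command([
  [[0,0,-0.03],0],
  [[0,0,-0.065],0],
  [[0,0,-0.093],0],
  [[0,0,-0.108],0],
  [[0,0,-0.112],0],
])

```text
t: 15.15
position: [566.2, -225.2, 128.1]
eef_rot: [-0.002, 0.717, 0.697, -0.0]
force: [-0.7, -0.5, 1.6]
opening: 85.6
gripper_force: 0.0
```

arm_command([
  [[0,0,0],0],
  [[0,0,0],0],
])

```text
t: 15.35
position: [568.0, -227.5, 131.5]
eef_rot: [0.002, 0.717, 0.697, 0.001]
force: [-0.2, 0.4, -0.7]
opening: 85.7
gripper_force: 0.0
```

arm_command([
  [[0,0,0],0],
  [[0,0,0],0],
  [[0,0,0],0],
  [[0,0,0],0],
  [[0,0,0],0],
], grip=0)

```text
t: 15.85
position: [567.7, -227.5, 131.2]
eef_rot: [0.001, 0.717, 0.697, 0.001]
force: [-0.5, -0.3, 5.8]
opening: 52.1
gripper_force: 62.9
```

arm_command([
  [[0,0,0],0],
  [[0,0,0],0],
  [[0,0,0],0],
])

```text
t: 16.15
position: [567.7, -227.5, 131.2]
eef_rot: [0.001, 0.717, 0.697, 0.001]
force: [0.3, 0.2, 4.9]
opening: 51.6
gripper_force: 62.9
```

arm_command([
  [[0,0,0.01],0],
  [[0,0,0.035],0],
  [[0,0,0.07],0],
  [[0,0.02,0.095],0],
  [[-0.005,0.06,0.1],0],
])

```text
t: 16.65
position: [562.5, -172.2, 233.8]
eef_rot: [0.004, 0.72, 0.694, 0.0]
force: [1.5, 1.0, 0.0]
opening: 51.6
gripper_force: 62.8
```

arm_command([
  [[-0.004,0.045,0],0],
  [[-0.007,0.09,0],0.2],
  [[-0.01,0.135,0],0.5],
  [[-0.013,0.18,0],0.8],
  [[-0.016,0.22,0],1],
])

```text
t: 17.15
position: [544.9, 55.7, 229.7]
eef_rot: [-0.001, 0.71, 0.704, -0.0]
force: [0.7, 0.1, -1.6]
opening: 51.9
gripper_force: 62.8
```

arm_command([
  [[-0.003,0.045,0],0],
  [[-0.007,0.09,0],0],
  [[-0.01,0.13,0],0],
  [[-0.012,0.165,0],0],
  [[-0.014,0.19,0],0],
])

```text
t: 17.65
position: [530.4, 246.6, 229.3]
eef_rot: [-0.001, 0.71, 0.705, -0.0]
force: [0.3, 0.3, -1.2]
opening: 52.0
gripper_force: 62.8
```

arm_command([
  [[0,0.0045,0],0],
  [[0,0.0045,0],0],
  [[0,0.0045,-0.03],0],
  [[0,0.0045,-0.06],0],
  [[0,0.0045,-0.075],0],
])

```text
t: 18.15
position: [530.8, 243.6, 152.4]
eef_rot: [-0.0, 0.713, 0.702, -0.003]
force: [0.3, -0.1, -0.9]
opening: 51.9
gripper_force: 62.8
```

arm_command([
  [[0,0,-0.01],0],
  [[0,0,-0.014],0],
  [[0,0,-0.014],0],
  [[0,0,-0.014],0],
])

```text
t: 18.55
position: [532.8, 247.2, 142.0]
eef_rot: [0.0, 0.711, 0.703, 0.001]
force: [0.1, -0.3, -1.1]
opening: 52.0
gripper_force: 62.8
```

Run:
```python
from bench import bot
import cv2,numpy as np
im=bot.read_camera("wrist")[:,:,::-1]; s=bot.read_camera("scene")[:,:,::-1]
print(bot.observe()["position"])
a=im[100:400,120:520]; b=cv2.resize(s[100:190,200:320],(400,300),interpolation=cv2.INTER_CUBIC)
cv2.imwrite("pics/p5.png",np.hstack([a,b]))
```

```text
[532.62793969 247.6007815  141.92779076]
```

View pics/p5.png

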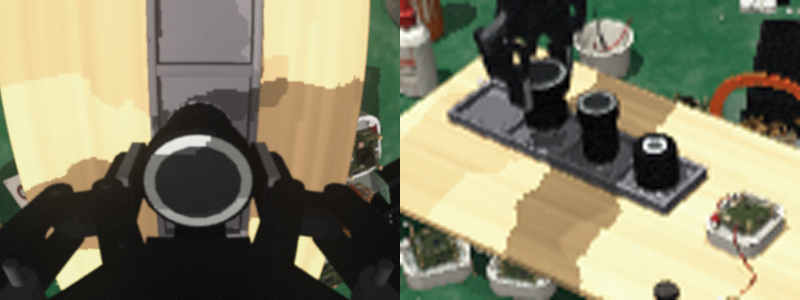

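Flared is over the third compartment from the right. Lowering.

arm_command([
  [[0,0,-0.008],0],
  [[0,0,-0.013],0],
  [[0,0,-0.016],0],
  [[0,0,-0.016],0],
])

```text
t: 19.05
position: [531.4, 247.5, 125.1]
eef_rot: [-0.0, 0.711, 0.703, -0.0]
force: [-2.0, -0.7, 3.1]
opening: 51.8
gripper_force: 63.2
```

arm_command([
  [[0,0,-0.001],0],
  [[0,0,-0.0015],0],
  [[0,0,-0.0015],0],
])

```text
t: 19.35
position: [531.4, 247.6, 125.1]
eef_rot: [-0.001, 0.711, 0.703, -0.0]
force: [-4.2, -1.3, 10.9]
opening: 51.8
gripper_force: 64.0
```

arm_command([
  [[0,0,0],0],
  [[0,0,0],0],
  [[0,0,0],0],
  [[0,0,0],0],
  [[0,0,0],0],
], grip=100)

```text
t: 19.85
position: [531.8, 247.5, 123.0]
eef_rot: [0.0, 0.711, 0.703, -0.0]
force: [0.1, 0.4, 0.4]
opening: 85.6
gripper_force: 0.0
```

arm_command([
  [[0,0,0.02],0],
  [[0,0,0.05],0],
  [[0,0,0.085],0],
  [[0,0,0.11],0],
  [[0,0,0.12],0],
])

```text
t: 20.35
position: [533.4, 247.8, 246.3]
eef_rot: [0.001, 0.711, 0.703, 0.003]
force: [0.2, 1.0, -0.0]
opening: 85.6
gripper_force: 0.0
```

arm_command([
  [[0.003,-0.045,0],0],
  [[0.005,-0.09,0],-0.2],
  [[0.008,-0.135,0],-0.5],
  [[0.011,-0.18,0],-0.7],
  [[0.013,-0.225,0],-1],
])

```text
t: 20.85
position: [544.2, 20.9, 242.2]
eef_rot: [-0.001, 0.717, 0.697, -0.001]
force: [0.3, 1.0, 0.1]
opening: 85.5
gripper_force: 0.0
```

arm_command([
  [[0.003,-0.045,0],0],
  [[0.005,-0.09,0],0],
  [[0.008,-0.135,0],0],
  [[0.011,-0.18,0],0],
  [[0.013,-0.225,0],0],
])

```text
t: 21.35
position: [557.4, -203.7, 242.0]
eef_rot: [-0.001, 0.717, 0.697, -0.0]
force: [0.6, -0.3, -0.5]
opening: 85.3
gripper_force: 0.0
```

arm_command([
  [[0.003,-0.04,0],0],
  [[0.005,-0.07,0],0],
  [[0.007,-0.09,0],0],
  [[0.007,-0.09,0],0],
  [[0.007,-0.09,0],0],
])

```text
t: 21.85
position: [564.5, -291.9, 242.1]
eef_rot: [-0.001, 0.717, 0.697, 0.0]
force: [-0.6, 0.9, -0.0]
opening: 85.6
gripper_force: 0.0
```

Run:
```python
from bench import bot
import cv2,numpy as np
im=bot.read_camera("wrist")[:,:,::-1]; s=bot.read_camera("scene")[:,:,::-1]
print(bot.observe()["position"])
a=im[100:400,120:520]; b=cv2.resize(s[100:190,200:320],(400,300),interpolation=cv2.INTER_CUBIC)
cv2.imwrite("pics/p6.png",np.hstack([a,b]))
```

```text
[ 565.3658163  -290.26131226  242.59152746]
```

View pics/p6.png

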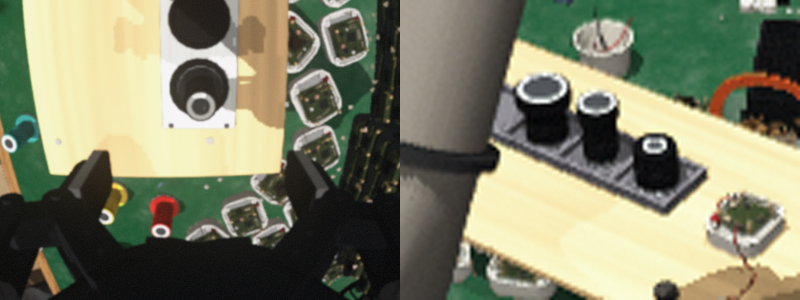

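Three barrels are placed upright, and the black flanged barrel is centred at (200,106). Descending to its shaft.

arm_command([
  [[0,0,-0.035],0],
  [[0,0,-0.075],0],
  [[0,0,-0.105],0],
  [[0,0,-0.122],0],
  [[0,0,-0.127],0],
])

```text
t: 22.45
position: [564.2, -289.0, 113.6]
eef_rot: [-0.003, 0.716, 0.698, -0.0]
force: [0.9, 0.2, -0.4]
opening: 85.4
gripper_force: 0.0
```

arm_command([
  [[0,0,0],0],
  [[0,0,0],0],
])

```text
t: 22.65
position: [565.9, -292.3, 117.8]
eef_rot: [0.001, 0.717, 0.697, 0.001]
force: [0.3, 0.3, 0.6]
opening: 85.6
gripper_force: 0.0
```

arm_command([
  [[0,0,0],0],
  [[0,0,0],0],
  [[0,0,0],0],
  [[0,0,0],0],
  [[0,0,0],0],
], grip=0)

```text
t: 23.15
position: [565.1, -292.8, 116.8]
eef_rot: [0.001, 0.717, 0.697, 0.0]
force: [0.7, 0.8, 3.3]
opening: 23.9
gripper_force: 58.8
```

arm_command([
  [[0,0,0],0],
  [[0,0,0],0],
  [[0,0,0],0],
])

```text
t: 23.45
position: [565.2, -292.8, 116.8]
eef_rot: [0.001, 0.717, 0.697, 0.0]
force: [-0.7, 0.7, 3.8]
opening: 23.6
gripper_force: 58.8
```

arm_command([
  [[0,0,0.01],0],
  [[0,0,0.035],0],
  [[0,0,0.07],0],
  [[0,0.02,0.095],0],
  [[-0.002,0.06,0.1],0],
])

```text
t: 23.95
position: [562.8, -237.9, 220.5]
eef_rot: [0.004, 0.72, 0.694, -0.0]
force: [0.5, 1.4, 0.8]
opening: 24.0
gripper_force: 58.8
```

arm_command([
  [[-0.003,0.045,0],0],
  [[-0.005,0.09,0],0.2],
  [[-0.008,0.135,0],0.5],
  [[-0.01,0.18,0],0.8],
  [[-0.013,0.225,0],1],
])

```text
t: 24.45
position: [549.1, -5.6, 216.4]
eef_rot: [-0.0, 0.711, 0.703, -0.0]
force: [0.7, 0.2, -1.2]
opening: 24.2
gripper_force: 58.8
```

arm_command([
  [[-0.003,0.045,0],0],
  [[-0.005,0.09,0],0],
  [[-0.008,0.135,0],0],
  [[-0.01,0.18,0],0],
  [[-0.013,0.225,0],0],
])

```text
t: 24.95
position: [536.2, 219.2, 216.4]
eef_rot: [-0.0, 0.711, 0.703, -0.0]
force: [0.4, 0.5, -0.1]
opening: 23.8
gripper_force: 58.8
```

arm_command([
  [[-0.002,0.045,0],0],
  [[-0.004,0.08,0],0],
  [[-0.0045,0.096,0],0],
  [[-0.0045,0.096,0],0],
  [[-0.0045,0.096,0],0],
])

```text
t: 25.45
position: [533.0, 310.6, 216.3]
eef_rot: [0.001, 0.712, 0.702, -0.001]
force: [0.0, 0.5, -1.1]
opening: 24.2
gripper_force: 58.8
```

arm_command([
  [[0,0,-0.03],0],
  [[0,0,-0.065],0],
  [[0,0,-0.083],0],
  [[0,0,-0.089],0],
  [[0,0,-0.089],0],
])

```text
t: 25.95
position: [532.9, 310.6, 127.1]
eef_rot: [0.0, 0.712, 0.702, -0.001]
force: [0.6, -0.9, 0.4]
opening: 24.2
gripper_force: 58.9
```

Run:
```python
from bench import bot
import cv2,numpy as np
im=bot.read_camera("wrist")[:,:,::-1]; s=bot.read_camera("scene")[:,:,::-1]
print(bot.observe()["position"])
a=im[100:400,120:520]; b=cv2.resize(s[100:190,200:320],(400,300),interpolation=cv2.INTER_CUBIC)
cv2.imwrite("pics/p7.png",np.hstack([a,b]))
```

```text
[533.85873168 312.36440444 128.96686526]
```

View pics/p7.png

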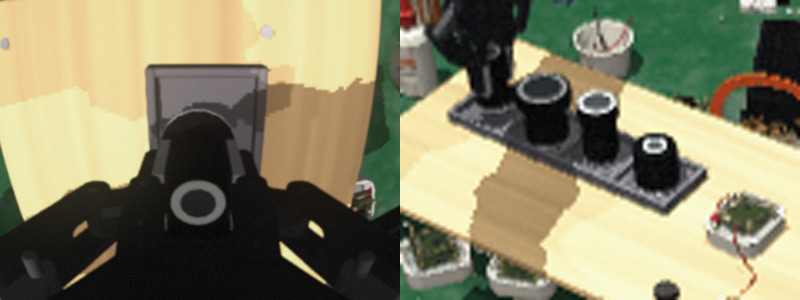

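Flanged is over the leftmost compartment. Lowering.

arm_command([
  [[0,0,-0.008],0],
  [[0,0,-0.013],0],
  [[0,0,-0.016],0],
  [[0,0,-0.016],0],
])

```text
t: 26.45
position: [532.2, 313.6, 111.1]
eef_rot: [0.0, 0.711, 0.703, -0.0]
force: [-0.4, 0.1, -0.6]
opening: 23.9
gripper_force: 59.0
```

arm_command([
  [[0,0,-0.001],0],
  [[0,0,-0.0015],0],
  [[0,0,-0.0015],0],
])

```text
t: 26.75
position: [532.4, 313.7, 110.8]
eef_rot: [-0.0, 0.711, 0.703, 0.0]
force: [-2.1, -0.1, 5.4]
opening: 24.3
gripper_force: 59.2
```

arm_command([
  [[0,0,0],0],
  [[0,0,0],0],
  [[0,0,0],0],
  [[0,0,0],0],
  [[0,0,0],0],
], grip=100)

```text
t: 27.25
position: [532.3, 313.5, 109.6]
eef_rot: [0.0, 0.711, 0.703, -0.0]
force: [-0.5, -0.8, 0.7]
opening: 85.5
gripper_force: 0.0
```

arm_command([
  [[0,0,0.02],0],
  [[0,0,0.05],0],
  [[0,0,0.085],0],
  [[0,0,0.12],0],
  [[0,0,0.135],0],
])

```text
t: 27.75
position: [534.1, 313.9, 248.9]
eef_rot: [0.001, 0.711, 0.703, 0.003]
force: [0.5, -0.6, -0.3]
opening: 85.4
gripper_force: 0.0
```

arm_command([
  [[-0.03,-0.04,0.01],0],
  [[-0.06,-0.08,0.02],0],
  [[-0.08,-0.12,0.03],0],
  [[-0.1,-0.16,0.04],0],
  [[-0.12,-0.2,0.05],0],
])

```text
t: 28.25
position: [411.4, 111.7, 295.1]
eef_rot: [-0.0, 0.711, 0.703, 0.0]
force: [-0.0, -0.3, -0.2]
opening: 85.1
gripper_force: 0.0
```

arm_command([
  [[0,-0.04,0],0],
  [[0,-0.08,0],0],
  [[0,-0.12,0],0],
  [[0,-0.16,0],0],
  [[0,-0.16,0],0],
])

```text
t: 28.75
position: [411.7, -53.5, 295.4]
eef_rot: [0.001, 0.715, 0.699, 0.0]
force: [-0.5, 0.0, 0.8]
opening: 85.4
gripper_force: 0.0
```

Run:
```python
from bench import bot
import cv2,numpy as np
t=bot.read_camera("top")[:,:,::-1]; s=bot.read_camera("scene")[:,:,::-1]
print(bot.observe()["position"])
a=cv2.resize(t[140:215,150:270],(480,300),interpolation=cv2.INTER_CUBIC); b=cv2.resize(s[100:190,200:320],(400,300),interpolation=cv2.INTER_CUBIC)
cv2.imwrite("pics/p8.png",np.hstack([a,b])[:, :880][:, 0:800])
```

```text
[412.19752989 -47.25309423 294.95301405]
```

View pics/p8.png

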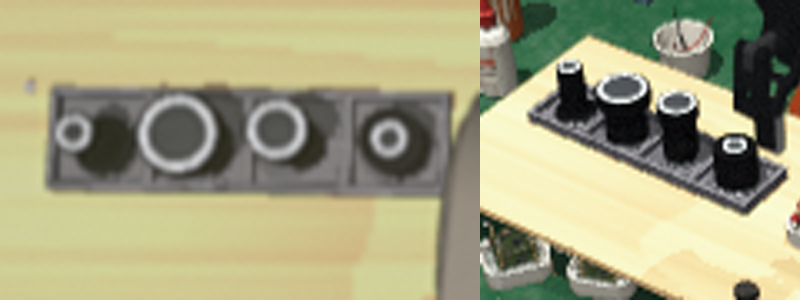

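All four barrels stand upright, in order from the left: flanged (73,132), flared (178,132), tall (277,130), squat (388,139). I'll run one numeric check and hand in only if it passes.

Run:
```python
from bench import bot
from h import *
m=bot.camera_model("top"); ok=True
c=np.array([530.8,214.2])
for n,x,y,h,k in (("flanged",73,132,58,99),("flared",178,132,58,33),("tall",277,130,66,-33),("squat",388,139,44,-99)):
    d=at_z(m,150+x/4,140+y/4,76+h)[:2]-c; d=[d[0],d[1]-k]; print(n,np.round(d,1)); ok&=max(map(abs,d))<10
if ok: print(bot.sign_off())
```

```text
flanged [-2.5 -0.8]
flared [-2.3 -1.4]
tall [-2.2 -0.3]
squat [-4.1  0.3]
the job is handed in; nothing more can be done
None
```

I moved all four barrels to the tray in reverse order and handed the job in. Each stands upright in its mirrored compartment, about 4 mm or less from the compartment centre by the top camera; the verdict itself was not shown.

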